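# Turn the clamp tree to its stop and hang a pipe clamp

## Robot

A 7-joint arm with a two-finger parallel gripper is mounted at the origin on the work surface. World frame = base frame: x ahead of the robot, y to its left, z up, the work surface at z = 0. Lengths are in m, angles in rad, forces in N, time in s.
With the tool pointing down it reaches from about 0.4 to 0.85 m from the base axis. Payload 4.5 kg.
Tool frame: the origin (TCP) lies at the very end of the fingers, on their centre line; the grasp point (between the pads) lies 19 mm behind it (grip_point_offset is the distance from the TCP to the grasp point, in m); z points along the fingers, y is the line along which they close (so a half turn about z gives the same grasp; the last joint's range is limited). The gripper opens to 88 mm and grips with 3 to 60 N. Pads are 18 mm wide; open, the fingers measure 123 mm over their backs; the gripper's body (75 mm by 187 mm) begins 45 mm behind the grasp point.
Start: joints at [-1.307, 0.689, -0.195, 1.565, 0.157, 0.902, -0.215], TCP at [0.142, 0.609, 0.239] pointing down, gripper open.
Joint ranges: [-3.01, 3.01], [-0.46, 2.08], [-1.47, 1.51], [0.13, 2.56], [-1, 4.14], [0.04, 2.09], [-2.66, 2.66]. Speed limits (rad/s): [2.57, 2.57, 3.14, 3.14, 3.14, 3.14, 3.14].

## Interface

Orientations are given as a unit quaternion [x, y, z, w].
In Python, from plant import get_state, snapshot, camera_params, finish_job, grip_point_offset gives the robot as it stands.
- The arm moves only by the shell command python3 -m handwheel 'ROWS' [FORCE]. ROWS is a JSON list of rows, 1 to 10 of them, each of 7 numbers: the opening from 0.0 (shut) to 1.0 (fully open), then dx, dy, dz in m, then a rotation vector rx, ry, rz in rad; each row is the pose to reach, as a shift and turn from the pose commanded when the command began, along the tool's axes at that moment; what a row does not reach only later rows make up. A row lasts 1/10 s, in which the tool goes at most 0.05 m and 0.15 rad, less where a joint would pass 70% of its speed; a pose out of reach is approached as far as the arm can. The fingers move at their own pace and stop on an object; FORCE is the grip in N (left out, the last holds). Time passes only in rows, so rows that do not move let the fingers close. It prints the time, the measured TCP pose, the force, the opening and the grip force at its end.
- get_state(): the state, without advancing time (a new reading comes with each control period).
- snapshot(name): name is "side" or "top" or "wrist"; returns (picture, depth): 384x512x3 uint8, red, green, blue; 384x512 float32, m along the optical axis (not along the pixel's ray), 0 where there is no reading.
- camera_params(name): a dict with "fx", "fy", "cx", "cy" (pixels), "rvec" (rotation vector, rad) and "tvec" (3), from world to camera coordinates, as OpenCV has them. Camera axes: x right, y down, z forward; pixel columns grow to the right and rows downward; lengths in m; the calibration is good to about 2 mm. A picture is of the moment at which its call begins: read the wrist's pose just before it. camera_params takes no time and is no camera call; for the wrist camera it gives the pose at the moment of the call.
- finish_job(): hands the job in; it is judged then, once.
The state is a dict: "clock": time; "q": joint angles; "qd": joint speeds; "joint_torque": joint torques, N m; "tool_pos": TCP position; "eef_rot": TCP orientation; "contact_force": force on the tool from outside, world axes, zero at the start; "moment": the same for the moment, N m; "opening": opening from 0.0 (shut) to 1.0 (fully open); "finger_force": force on a finger pad.
Only numpy, scipy, OpenCV 4.12 (cv2) and the standard library are available. Lean on these libraries where they do the work, as an engineer would, in place of code of your own. Each camera call takes 0.05 s, during which the arm holds its last target. There are 200 camera calls.

## Task

With the closed fingers, gently turn the clamp tree anticlockwise (seen from above) until it comes up firmly against its stop pin, which brings the free yellow branch round to face the robot; lean on the stop for half a second with about 5 N and never push the tree harder than about 14 N. Then pick up the blue pipe clamp from the worktop, thread its eye onto the yellow branch, slide it gently all the way home against the black shoulder and let go, leaving the tree facing the robot and the bottles and wrench where they are.

Things in the scene. Friction and masses are not known exactly. Their poses are not given: they have to be found in the camera images.
- rack: Turning part of the clamp tree: vertical trunk, 22 mm thick, four branches at 90 degrees. Origin on the vertical turning axis at worktop level; z up; x points along the free yellow branch (level part of its direction). Light friction, 0.06 N m (under 1 N at the branch); stays where left. Starts 0.9 to 2.0 rad clockwise (from above) of its stop. Base: fixed dark disc, 150 mm wide, 14 mm high.
- rack_top (a point): Centre of the red ball (30 mm) on top of the trunk, on the turning axis, 143 mm above the worktop, where the branches meet. The other three branches (bare steel) each carry a grey clamp like the blue one, which belongs to the tree and is fixed there; its middle is 52 mm from the axis, its foot disc about 97 mm and its lug top about 192 mm above the worktop.
- rack_arm (a point): End of a small aluminium arm under the yellow branch, 63 mm from the axis, 31 mm up, turning with the tree. At the end of anticlockwise travel it meets a black stop pin on the base; the yellow branch then points back at the robot (world -x) to within about 17 degrees, differing each time: feel for it. The stop is firm, with almost no give.
- branch_tip (a point): Rounded end of the free yellow branch, on its centre line, 125 mm from the turning axis, about 161 mm above the worktop. The branch is a straight 10 mm round rod that rises outwards at 8 degrees.
- branch_root (a point): Point on the yellow branch's centre line at the outer face of its black shoulder ring (21 mm diameter), 42 mm from the turning axis, about 149 mm above the worktop. A clamp is home when the end of its eye is against this shoulder.
- clamp: Blue pipe standoff clamp standing on the worktop, 0.12 to 0.22 kg, 95 mm tall. Origin: centre of underside; z up. Foot disc 48 mm wide, 4 mm thick; 10 mm stem; eye ring 25 mm outside, 16 mm bore, 18 mm long, bore along x, both ends alike; above it a solid lug 16 mm (x) by 26 mm (y), 64 to 95 mm above the underside, to be gripped across y. Hung, its foot points down.
- clamp_eye (a point): Centre of the clamp's eye, 52 mm above its underside; axes as the clamp's.
- worktop_mark (a point): An unmarked fixed point on the worktop 0.5 m straight ahead of the robot; axes are the world's (x ahead of the robot, y left, z up).
- jug: Bystander: white bottle with blue cap, 84 mm diameter, 200 mm tall; origin at the centre of its underside.
- soap: Bystander: amber soap bottle with black cap, 60 mm diameter, 130 mm tall; origin at the centre of its underside.
- wrench: Bystander: steel wrench, 180 mm long, lying flat on the worktop; origin under its middle.
Not all that is in view belongs to the job. What is shaped like the clamp but green or pink is not meant.

How it is judged:
By the outcome, as a careful person would: the job done as asked, in the order asked, and still so for the second after the job is handed in, with the robot touching nothing.
It also fails if it takes over 72 s, if anything falls off the work surface, if the arm or the gripper's body presses on something with over 40 N, if the wrist force passes 120 N, or if a joint passes its speed limit or range.

## Working session

There is one attempt and no reset: what is moved stays moved. The work goes in short steps, Python scripts to look and compute and a shell command to move; the robot and the scene stay as the last step left them, time stands still between calls to the robot, and variables do not carry over. Pictures are saved under pics/ and viewed, at most 10 in all, crops included, and the job is handed in when it is done.

```bash
ls; mkdir -p pics; cat > h.py <<'E'
import numpy as np, cv2
from scipy.spatial.transform import Rotation as R
from plant import *
def cam(n):
    p=camera_params(n); K=np.array([[p['fx'],0,p['cx']],[0,p['fy'],p['cy']],[0,0,1]]); 
    return K,cv2.Rodrigues(np.array(p['rvec'],float))[0],np.array(p['tvec'],float).ravel()
def snap(n,name):
    c=cam(n); im,d=snapshot(n); cv2.imwrite(f'pics/{name}.png',im[:,:,::-1]); np.savez(f'pics/{name}.npz',im=im,d=d,K=c[0],R=c[1],t=c[2])
def load(name): return np.load(f'pics/{name}.npz')
def ray(name,u,v):
    z=load(name); return -z['R'].T@z['t'], z['R'].T@np.linalg.inv(z['K'])@[u,v,1]
def at_z(name,u,v,h):
    o,r=ray(name,u,v); return o+r*(h-o[2])/r[2]
def dep(name,u,v):
    o,r=ray(name,u,v); return o+r*load(name)['d'][v,u]
def tri(*obs):
    A=np.zeros((3,3));b=np.zeros(3)
    for n,u,v in obs:
        o,r=ray(n,u,v); r=r/np.linalg.norm(r); P=np.eye(3)-np.outer(r,r); A+=P;b+=P@o
    return np.linalg.solve(A,b)
def proj(name,p):
    z=load(name); c=z['K']@(z['R']@np.array(p)+z['t']); return c[:2]/c[2]
def cloud(name):
    z=load(name); v,u=np.mgrid[:384,:512]; d=z['d']; P=np.stack([u,v,np.ones_like(u)],-1)@np.linalg.inv(z['K']).T*d[...,None]
    return (P-z['t'])@z['R']
E
python3 - <<'E'
from h import *
for n in('side','top'): snap(n,n+'0')
a=[cv2.imread(f'pics/{n}0.png') for n in('side','top')]
for n in('side','top'): print(n,ray(n+'0',256,192))
cv2.imwrite('pics/a.png',cv2.resize(a[0],(800,600)));cv2.imwrite('pics/b.png',cv2.resize(a[1],(800,600)))
s=get_state();print(s)
E
```

```text
pics
side (array([ 0.0404522 , -0.65095946,  0.91301274]), array([ 0.46157659,  0.53701921, -0.70615294]))
top (array([ 0.43359766, -0.01638409,  1.66601486]), array([ 7.24500616e-02, -7.68978762e-04, -9.97375801e-01]))
{'clock': 0.1, 'q': array([-1.30723617,  0.68990765, -0.19449079,  1.56620981,  0.15727503,
        0.90250761, -0.21509518]), 'qd': array([-0.00061444, -0.00326276, -0.00167025, -0.00174387, -0.00286786,
       -0.0023051 , -0.00108328]), 'joint_torque': array([-2.12419080e-03, -5.28501642e+01, -1.27100017e+00, -1.53837508e+01,
       -5.25485259e-02,  1.93707878e-03,  5.82785037e-05]), 'tool_pos': array([0.14226495, 0.60802028, 0.23799284]), 'eef_rot': array([ 1.14607990e-01,  9.93410454e-01, -8.22492476e-04, -3.52743727e-05]), 'contact_force': array([ 0.19307631, -0.13591831, -0.2916846 ]), 'moment': array([-0.06362881,  0.08665376,  0.01302254]), 'finger_force': 0.0, 'opening': 0.9989887213234128}
```

View pics/a.png

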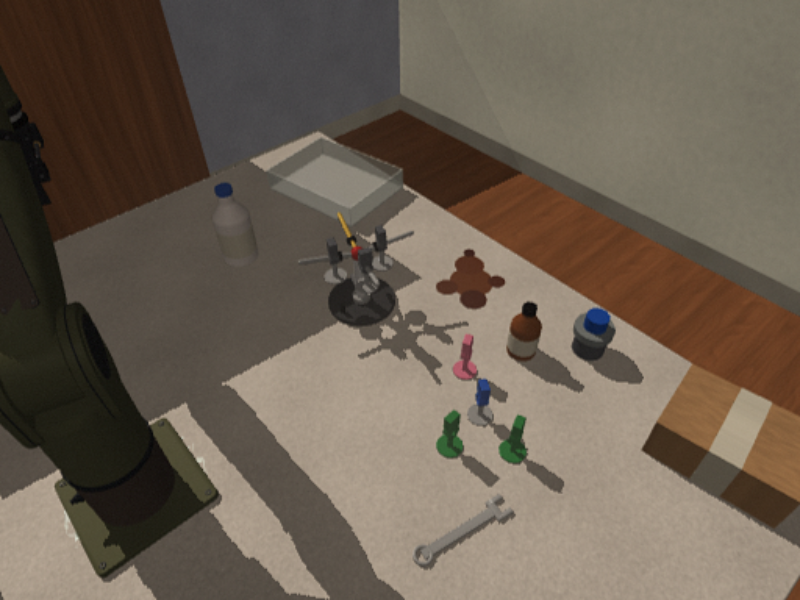

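View pics/b.png

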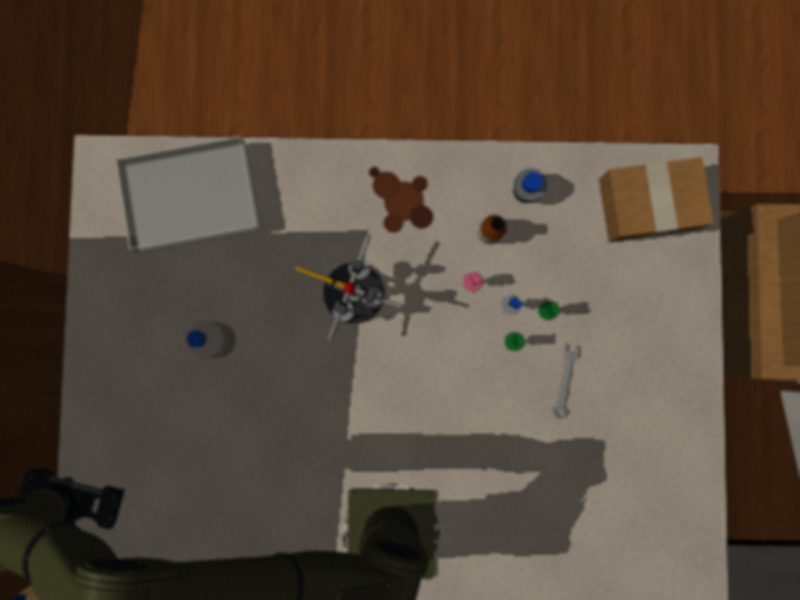

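Side: tree with red ball at about (357,252), yellow branch tip at (340,214), blue clamp at (483,395) with greens at (451,435) and (516,440) and pink at (466,355). Top: ball (349,288), yellow tip (297,268), blue clamp (514,303), jug on the left at (208,339). All are in 800x600 pixels.

```bash
cat >> h.py <<'E'
def crop(name,u,v,w,h,s,out):
    im=cv2.imread(f'pics/{name}.png')[v:v+h,u:u+w]; cv2.imwrite(f'pics/{out}.png',cv2.resize(im,None,fx=s,fy=s,interpolation=cv2.INTER_CUBIC))
E
python3 - <<'E'
from h import *
k=.64
for nm,o in(('ball',[('side0',357*k,252*k),('top0',349*k,288*k)]),('tip',[('side0',340*k,214*k),('top0',297*k,268*k)]),('blue top',[('side0',484*k,382*k),('top0',515*k,302*k)])):
    p=tri(*o);print(nm,p.round(3),[np.round(proj(n,p)-[u,v],1) for n,u,v in o])
# depth clouds, blue lug & foot
for n in('side0','top0'):
    c=cloud(n); hsv=cv2.cvtColor(load(n)['im'],cv2.COLOR_RGB2HSV)
    f=at_z(n,*( (483*k,395*k) if n=='side0' else (514*k,303*k)),.05)
    near=(np.linalg.norm(c[...,:2]-f[:2],axis=-1)<.06)&(c[...,2]>.015)
    b=near&(hsv[...,0]>105)&(hsv[...,0]<130)&(hsv[...,1]>120)
    P=c[b];print(n,f.round(3),len(P),P.mean(0).round(3),P.min(0).round(3),P.max(0).round(3))
for nm,u,v,h in(('jug',208,339,.1),('soap',493,229,.13),('wr',567,380,0),('g1',514,341,.05),('g2',548,310,.05),('pink',473,281,.05)): print(nm,at_z('top0',u*k,v*k,h).round(3))
a=[]
crop('side0',250,200,100,100,6,'c1');crop('top0',180,140,190,90,4,'c2')
E
```

```text
ball [0.569 0.096 0.146] [array([ 0.1, -0. ]), array([-0.1,  0.1])]
tip [0.611 0.211 0.159] [array([-0.2,  0. ]), array([ 0.1, -0.2])]
blue top [ 0.547 -0.282  0.098] [array([-0.2,  0. ]), array([ 0.1, -0.1])]
side0 [ 0.555 -0.279  0.05 ] 88 [ 0.542 -0.285  0.08 ] [ 0.534 -0.297  0.041] [ 0.556 -0.27   0.098]
top0 [ 0.548 -0.287  0.05 ] 37 [ 0.546 -0.283  0.086] [ 0.537 -0.295  0.044] [ 0.557 -0.273  0.099]
jug [0.452 0.419 0.1  ]
soap [ 0.709 -0.226  0.13 ]
wr [ 0.367 -0.424  0.   ]
g1 [ 0.458 -0.287  0.05 ]
g2 [ 0.532 -0.367  0.05 ]
pink [ 0.599 -0.19   0.05 ]
```

```bash
python3 -c "
import cv2,numpy as np
a=cv2.imread('pics/c1.png');b=cv2.imread('pics/c2.png');print(a.shape,b.shape)
A=cv2.resize(a[60:420,180:480],(300,360))
o=np.zeros((600,800,3),np.uint8);o[:360,:760]=b;o[360:600,:400]=cv2.resize(a,(400,400))[80:320]
cv2.imwrite('pics/c.png',o)"
```

```text
(600, 600, 3) (360, 760, 3)
```

View pics/c.png

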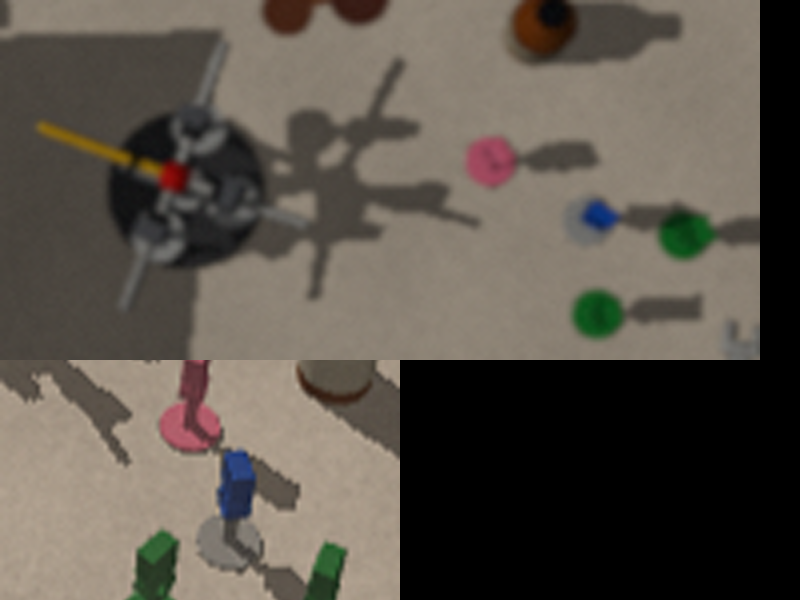

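```bash
cat >> h.py <<'E'
def go(p,yaw=None):
    """tool-frame shift to world p; rotz about tool z so tool y points at world angle yaw"""
    s=get_state(); r=R.from_quat(s['eef_rot']); print('shift',(r.inv().apply(np.array(p)-s['tool_pos'])).round(4))
    if yaw is not None:
        T=np.column_stack([np.r_[np.sin(yaw),-np.cos(yaw),0],np.r_[np.cos(yaw),np.sin(yaw),0],[0,0,1]]) ; T[:,0]*=-1; T[:,2]=[0,0,-1]
        if np.linalg.det(T)<0: T[:,0]*=-1
        print('rot',(r.inv()*R.from_matrix(T)).as_rotvec().round(4))
def st():
    s=get_state(); print(round(s['clock'],2),s['tool_pos'].round(4),'F',s['contact_force'].round(2),'yaw',np.degrees(np.arctan2(*R.from_quat(s['eef_rot']).as_matrix()[[1,0],1])).round(1))
E
python3 -c "
from h import *
go([.647,.175,.30],np.pi/2)"
```

```text
shift [-0.5901 -0.3068 -0.0614]
rot [-1.600e-03 -1.000e-04 -2.297e-01]
```

```bash
python3 -m handwheel '[[0,0,0,-0.05,0,0,0],[0,-0.04,-0.02,-0.061,0,0,-0.02],[0,-0.08,-0.04,-0.061,0,0,-0.05],[0,-0.12,-0.06,-0.061,0,0,-0.1],[0,-0.16,-0.083,-0.061,0,0,-0.15],[0,-0.2,-0.104,-0.061,0,0,-0.2],[0,-0.24,-0.125,-0.061,0,0,-0.23],[0,-0.28,-0.146,-0.061,0,0,-0.23],[0,-0.32,-0.166,-0.061,0,0,-0.23],[0,-0.36,-0.187,-0.061,0,0,-0.23]]' | tail -c 600; python3 -c "
from h import *
st();go([.647,.175,.30],np.pi/2)"
```

```text
clock: 1.1
tool_pos: [0.4513, 0.343, 0.2994]
eef_rot: [-0.0, 1.0, -0.0, -0.0]
contact_force: [-0.5, 0.2, -0.6]
opening: 0.115
finger_force: 0.0
1.1 [0.4513 0.343  0.2994] F [-0.49  0.21 -0.59] yaw 90.0
shift [-0.1956 -0.1681 -0.0006]
rot [-0.0002 -0.0005  0.0004]
```

```bash
python3 -m handwheel '[[0,-0.04,-0.03,0,0,0,0],[0,-0.08,-0.065,0,0,0,0],[0,-0.12,-0.1,0,0,0,0],[0,-0.16,-0.14,0,0,0,0],[0,-0.196,-0.168,0,0,0,0],[0,-0.196,-0.168,0,0,0,0],[0,-0.196,-0.168,0,0,0,0]]' | tail -c 600; python3 -c "
from h import *
snap('wrist','w1');snap('side','s1');st()
a=cv2.imread('pics/w1.png');b=cv2.imread('pics/s1.png')[90:250,150:362]
o=np.zeros((600,800,3),np.uint8);o[:384,:512]=a;o[384:,:286]=cv2.resize(b,(286,216));cv2.imwrite('pics/d.png',o)
for q in([.568,.097,.143],[.611,.211,.16],[.647,.175,.138]): print(proj('w1',q))
print(ray('w1',256,192))"
```

```text
clock: 1.8
tool_pos: [0.6472, 0.1742, 0.2986]
eef_rot: [0.002, 1.0, -0.001, -0.0]
contact_force: [-0.1, 0.4, -0.8]
opening: 0.005
finger_force: 0.0
1.9 [0.6449 0.1784 0.2993] F [-0.34  1.09  1.12] yaw 90.1
[169.09859596  78.09216772]
[299.57886128 129.554956  ]
[258.31948544 163.53850903]
(array([0.56712378, 0.17552033, 0.44575985]), array([ 0.33404736, -0.00903755, -0.94294715]))
```

View pics/d.png

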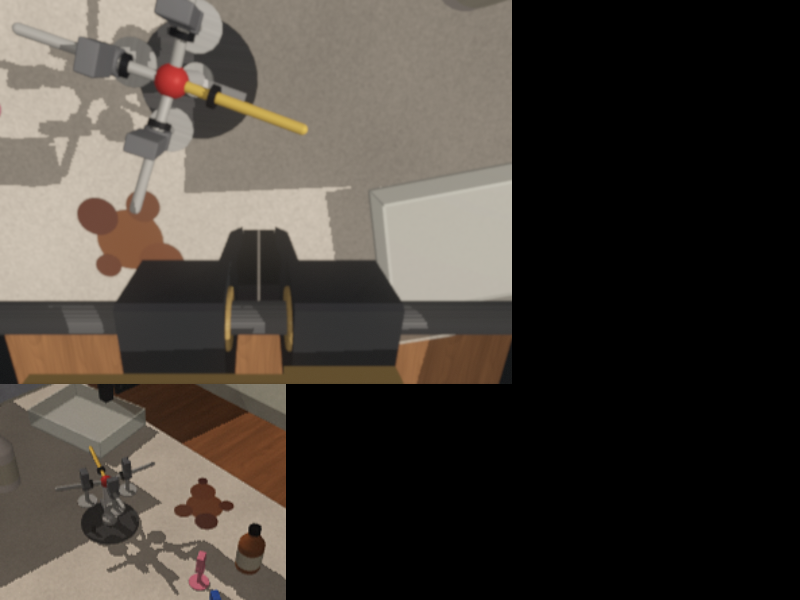

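Wrist view: red ball at (172,81), yellow tip at (305,129), shoulder ring at (213,97). These agree with the calibration prediction to a few px, and nothing is under the fingers. Descending beside the branch.

```bash
python3 -m handwheel '[[0,0,0,0.04,0,0,0],[0,0,0,0.08,0,0,0],[0,0,0,0.12,0,0,0],[0,0,0,0.15,0,0,0],[0,0,0,0.161,0,0,0],[0,0,0,0.161,0,0,0]]' | tail -c 200; python3 -c "
from h import *
st()
b=at_z('w1',172,81,.143);t=at_z('w1',305,129,.161);print(b,t,np.linalg.norm((t-b)[:2]),np.degrees(np.arctan2(*(t-b)[[1,0]])))
c=np.array([.568,.097]);p0=get_state()['tool_pos'][:2]
print(np.hypot(*(p0-c)),np.degrees(np.arctan2(*(p0-c)[::-1])))
# arc of finger centre: radius .1 , relative shifts tool axes
for a in range(50,190,10):
    r=.105; a=np.radians(a); p=c+r*np.array([np.cos(a),np.sin(a)]); d=p-p0; print(round(np.degrees(a)),(np.array([-d[0],d[1]])).round(3))
"
```

```text
clock: 2.5
tool_pos: [0.6444, 0.1782, 0.1377]
eef_rot: [-0.001, 1.0, 0.0, -0.002]
contact_force: [0.5, -0.1, 1.3]
opening: 0.007
finger_force: 0.0
2.5 [0.6444 0.1782 0.1377] F [ 0.52 -0.06  1.34] yaw 90.2
[0.57044886 0.09934026 0.143     ] [0.61038673 0.21554816 0.161     ] 0.12287924986990806 71.03338177022516
0.11150500340773561 46.72708783853313
50 [ 0.009 -0.001]
60 [0.024 0.01 ]
70 [0.041 0.017]
80 [0.058 0.022]
90 [0.076 0.024]
100 [0.095 0.022]
110 [0.112 0.017]
120 [0.129 0.01 ]
130 [ 0.144 -0.001]
140 [ 0.157 -0.014]
150 [ 0.167 -0.029]
160 [ 0.175 -0.045]
170 [ 0.18  -0.063]
180 [ 0.181 -0.081]
```

```bash
python3 -m handwheel '[[0,0.005,-0.001,0,0,0,0],[0,0.009,0,0,0,0,0],[0,0.013,0.002,0,0,0,0],[0,0.017,0.005,0,0,0,0],[0,0.021,0.008,0,0,0,0],[0,0.026,0.011,0,0,0,0],[0,0.031,0.0135,0,0,0,0],[0,0.036,0.015,0,0,0,0],[0,0.041,0.017,0,0,0,0],[0,0.046,0.0185,0,0,0,0]]' | tail -c 200; python3 -c "
from h import *
st()
c=np.array([.5695,.0985]);p0=get_state()['tool_pos'][:2]
print(np.hypot(*(p0-c)),np.degrees(np.arctan2(*(p0-c)[::-1])))
for a in range(75,190,5):
    r=.105; a=np.radians(a); p=c+r*np.array([np.cos(a),np.sin(a)]); d=p-p0; print(round(np.degrees(a)),(np.array([-d[0],d[1]])).round(4))
"
```

```text
clock: 3.5
tool_pos: [0.5999, 0.1951, 0.1387]
eef_rot: [-0.0, 1.0, -0.0, 0.0]
contact_force: [1.4, 0.1, 0.9]
opening: 0.005
finger_force: 0.4
3.5 [0.5999 0.1951 0.1387] F [1.38 0.11 0.92] yaw 90.0
0.10129389854151548 72.5130851014086
75 [0.0033 0.0048]
80 [0.0122 0.0068]
85 [0.0213 0.008 ]
90 [0.0304 0.0084]
95 [0.0396 0.008 ]
100 [0.0487 0.0068]
105 [0.0576 0.0048]
110 [0.0663 0.0021]
115 [ 0.0748 -0.0015]
120 [ 0.0829 -0.0057]
125 [ 0.0907 -0.0106]
130 [ 0.0979 -0.0162]
135 [ 0.1047 -0.0224]
140 [ 0.1109 -0.0291]
145 [ 0.1164 -0.0364]
150 [ 0.1214 -0.0441]
155 [ 0.1256 -0.0522]
160 [ 0.1291 -0.0607]
165 [ 0.1319 -0.0694]
170 [ 0.1338 -0.0784]
175 [ 0.135  -0.0875]
180 [ 0.1354 -0.0966]
185 [ 0.135  -0.1058]
```

```bash
python3 -m handwheel '[[0,0.005,0.003,0,0,0,0],[0,0.012,0.006,0,0,0,0],[0,0.019,0.0075,0,0,0,0],[0,0.026,0.0083,0,0,0,0],[0,0.033,0.0083,0,0,0,0],[0,0.04,0.008,0,0,0,0],[0,0.048,0.0068,0,0,0,0],[0,0.0555,0.0052,0,0,0,0],[0,0.063,0.003,0,0,0,0],[0,0.07,0.0005,0,0,0,0]]' | tail -c 200;  python3 -m handwheel '[[0,0.006,-0.003,0,0,0,0],[0,0.012,-0.006,0,0,0,0],[0,0.018,-0.01,0,0,0,0],[0,0.0235,-0.0142,0,0,0,0],[0,0.0285,-0.018,0,0,0,0],[0,0.033,-0.022,0,0,0,0],[0,0.0365,-0.026,0,0,0,0],[0,0.04,-0.03,0,0,0,0],[0,0.0425,-0.0325,0,0,0,0],[0,0.0425,-0.0325,0,0,0,0]]' | tail -c 200; python3 -c "
from h import *
snap('top','t2');st()
c=np.array([.5695,.0985]);p0=get_state()['tool_pos'][:2]
print(np.hypot(*(p0-c)),np.degrees(np.arctan2(*(p0-c)[::-1])))
crop('t2',150,120,160,120,5,'e')"
```

```text
clock: 4.5
tool_pos: [0.5297, 0.1954, 0.1388]
eef_rot: [-0.0, 1.0, 0.0, 0.0]
contact_force: [1.2, 1.3, 0.6]
opening: 0.004
finger_force: 0.5
clock: 5.5
tool_pos: [0.4872, 0.1624, 0.1386]
eef_rot: [0.0, 1.0, -0.0, -0.001]
contact_force: [0.4, 0.6, 0.1]
opening: 0.006
finger_force: 0.0
5.55 [0.4873 0.1627 0.1386] F [0.35 0.18 0.46] yaw 90.0
0.10426715972110831 141.990901470573
```

View pics/e.png

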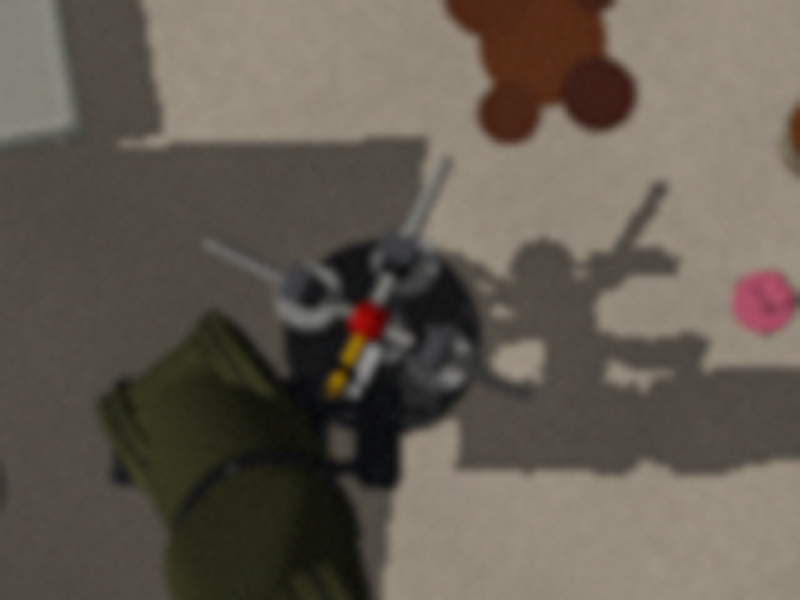

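The steel branch runs from the ball at (367,322) to (447,160), so the yellow branch is now at about 154°. I'll creep towards the stop with a force guard after each 2 mm.

```bash
cat > g.py <<'E'
from plant import get_state; import sys, numpy as np
s=get_state(); f=s['contact_force']; print(round(s['clock'],2),s['tool_pos'].round(4),f.round(2)); sys.exit(np.hypot(f[0],f[1])>2.6)
E
H="python3 -m handwheel"
$H '[[0,0.0022,-0.003,0,0,0,0],[0,0.0045,-0.006,0,0,0,0]]' >/dev/null; python3 g.py &&
$H '[[0,0.0005,-0.0008,0,0,0,0],[0,0.0011,-0.0017,0,0,0,0]]' >/dev/null; python3 g.py &&
$H '[[0,0.0005,-0.0008,0,0,0,0],[0,0.0011,-0.0017,0,0,0,0]]' >/dev/null && python3 g.py &&
$H '[[0,0.0005,-0.0009,0,0,0,0],[0,0.0010,-0.0018,0,0,0,0]]' >/dev/null && python3 g.py &&
$H '[[0,0.0005,-0.0009,0,0,0,0],[0,0.0009,-0.0018,0,0,0,0]]' >/dev/null && python3 g.py &&
$H '[[0,0.0005,-0.0009,0,0,0,0],[0,0.0009,-0.0018,0,0,0,0]]' >/dev/null && python3 g.py &&
$H '[[0,0.0004,-0.0009,0,0,0,0],[0,0.0008,-0.0018,0,0,0,0]]' >/dev/null && python3 g.py &&
$H '[[0,0.0004,-0.0009,0,0,0,0],[0,0.0008,-0.0018,0,0,0,0]]' >/dev/null && python3 g.py &&
$H '[[0,0.0003,-0.0009,0,0,0,0],[0,0.0007,-0.0019,0,0,0,0]]' >/dev/null && python3 g.py &&
$H '[[0,0.0003,-0.0009,0,0,0,0],[0,0.0006,-0.0019,0,0,0,0]]' >/dev/null && python3 g.py
```

```text
5.75 [0.4835 0.1572 0.1387] [ 1.12  0.39 -0.53]
5.75 [0.4835 0.1572 0.1387] [ 1.12  0.39 -0.53]False
False
```

```bash
sed -i 's/sys.exit(\(.*\))$/sys.exit(int(\1))/' g.py
H="python3 -m handwheel"
$H '[[0,0.0005,-0.0008,0,0,0,0],[0,0.0011,-0.0017,0,0,0,0]]' >/dev/null && python3 g.py &&
$H '[[0,0.0005,-0.0008,0,0,0,0],[0,0.0011,-0.0017,0,0,0,0]]' >/dev/null && python3 g.py &&
$H '[[0,0.0005,-0.0009,0,0,0,0],[0,0.0010,-0.0018,0,0,0,0]]' >/dev/null && python3 g.py &&
$H '[[0,0.0005,-0.0009,0,0,0,0],[0,0.0009,-0.0018,0,0,0,0]]' >/dev/null && python3 g.py &&
$H '[[0,0.0005,-0.0009,0,0,0,0],[0,0.0009,-0.0018,0,0,0,0]]' >/dev/null && python3 g.py &&
$H '[[0,0.0004,-0.0009,0,0,0,0],[0,0.0008,-0.0018,0,0,0,0]]' >/dev/null && python3 g.py &&
$H '[[0,0.0004,-0.0009,0,0,0,0],[0,0.0008,-0.0018,0,0,0,0]]' >/dev/null && python3 g.py &&
$H '[[0,0.0003,-0.0009,0,0,0,0],[0,0.0007,-0.0019,0,0,0,0]]' >/dev/null && python3 g.py &&
$H '[[0,0.0003,-0.0009,0,0,0,0],[0,0.0006,-0.0019,0,0,0,0]]' >/dev/null && python3 g.py
```

```text
5.95 [0.4822 0.1553 0.1387] [ 0.57 -0.03  0.65]
6.15 [0.4812 0.1537 0.1388] [-0.06  0.25  0.23]
6.35 [0.4801 0.1518 0.1387] [0.58 1.07 0.16]
6.55 [0.4792 0.15   0.1387] [0.21 1.62 1.29]
6.75 [0.4783 0.1482 0.1387] [ 1.27 -0.48  0.5 ]
6.95 [0.4775 0.1464 0.1387] [ 0.54 -0.19 -0.34]
7.15 [0.4767 0.1446 0.1387] [1.05 1.31 0.57]
7.35 [0.476  0.1427 0.1387] [ 0.46  0.07 -0.62]
7.55 [0.4754 0.1408 0.1387] [ 0.73  0.38 -0.16]
```

```bash
H="python3 -m handwheel"
$H '[[0,0.0003,-0.0009,0,0,0,0],[0,0.0007,-0.0019,0,0,0,0]]' >/dev/null && python3 g.py &&
$H '[[0,0.0003,-0.0009,0,0,0,0],[0,0.0007,-0.0019,0,0,0,0]]' >/dev/null && python3 g.py &&
$H '[[0,0.0003,-0.0009,0,0,0,0],[0,0.0006,-0.0019,0,0,0,0]]' >/dev/null && python3 g.py &&
$H '[[0,0.0003,-0.0009,0,0,0,0],[0,0.0006,-0.0019,0,0,0,0]]' >/dev/null && python3 g.py &&
$H '[[0,0.0003,-0.0009,0,0,0,0],[0,0.0005,-0.0019,0,0,0,0]]' >/dev/null && python3 g.py &&
$H '[[0,0.0003,-0.001,0,0,0,0],[0,0.0005,-0.002,0,0,0,0]]' >/dev/null && python3 g.py &&
$H '[[0,0.0002,-0.001,0,0,0,0],[0,0.0004,-0.002,0,0,0,0]]' >/dev/null && python3 g.py &&
$H '[[0,0.0002,-0.001,0,0,0,0],[0,0.0004,-0.002,0,0,0,0]]' >/dev/null && python3 g.py &&
$H '[[0,0.0002,-0.001,0,0,0,0],[0,0.0003,-0.002,0,0,0,0]]' >/dev/null && python3 g.py &&
$H '[[0,0.0001,-0.001,0,0,0,0],[0,0.0003,-0.002,0,0,0,0]]' >/dev/null && python3 g.py &&
$H '[[0,0.0001,-0.001,0,0,0,0],[0,0.0002,-0.002,0,0,0,0]]' >/dev/null && python3 g.py
```

```text
7.75 [0.4747 0.1389 0.1387] [0.55 1.21 0.64]
7.95 [0.474  0.137  0.1387] [ 0.32  0.99 -0.28]
8.15 [0.4734 0.1351 0.1387] [ 0.3  -0.63 -0.07]
8.35 [0.4728 0.1332 0.1387] [ 1.12 -0.2  -0.11]
8.55 [0.4723 0.1313 0.1387] [ 1.46  0.02 -0.68]
8.75 [0.472  0.1297 0.1388] [ 0.6  2.3 -0.6]
8.95 [0.472  0.1295 0.1389] [ 0.9   7.65 -0.6 ]
```

Stop found at 7.7 N. Ease back to about 5 N and hold.

```bash
H="python3 -m handwheel"
$H '[[0,0,0.0008,0,0,0,0],[0,0,0.0008,0,0,0,0]]' >/dev/null; python3 g.py; $H '[[0,0,0,0,0,0,0],[0,0,0,0,0,0,0]]' >/dev/null; python3 g.py
```

```text
9.15 [0.472  0.1296 0.1388] [ 0.55  4.93 -0.9 ]
9.35 [0.472  0.1296 0.1388] [ 0.95  5.24 -2.21]
```

```bash
H="python3 -m handwheel"
$H '[[0,0,0,0,0,0,0],[0,0,0,0,0,0,0],[0,0,0,0,0,0,0],[0,0,0,0,0,0,0],[0,0,0,0,0,0,0]]' >/dev/null; python3 g.py; $H '[[0,0,0.003,0,0,0,0],[0,-0.002,0.01,0,0,0,0],[0,0,0.025,0,0,0,0],[0,0,0.035,0,0,0,0],[0,0,0.035,-0.04,0,0,0],[0,0,0.035,-0.08,0,0,0],[0,0,0.035,-0.12,0,0,0],[0,0.025,0.01,-0.16,0,0,0],[0,0.05,-0.03,-0.16,0,0,0],[0,0.075,-0.07,-0.16,0,0,0]]' |head -2; $H '[[0,0,-0.01,0,0,0,0],[0,0,-0.01,0,0,0,0]]' |head -2
python3 -c "
from h import *
snap('wrist','w2');st()
for q in([.568,.097,.143],[.448,.09,.16]): print(proj('w2',q))
go([.53,-.283,.26],np.pi/2)"
```

```text
9.85 [0.472  0.1296 0.1388] [ 1.69  5.76 -1.57]
clock: 10.85
tool_pos: [0.3958, 0.0572, 0.2998]
clock: 11.05
tool_pos: [0.3961, 0.0464, 0.2989]
11.1 [0.397  0.0481 0.2989] F [0.48 0.71 0.08] yaw 89.9
[303.65759766 314.23543514]
[303.51584039 222.17006448]
shift [-0.1334 -0.331   0.0389]
rot [ 0.0004  0.0007 -0.0013]
```

View pics/w2.png

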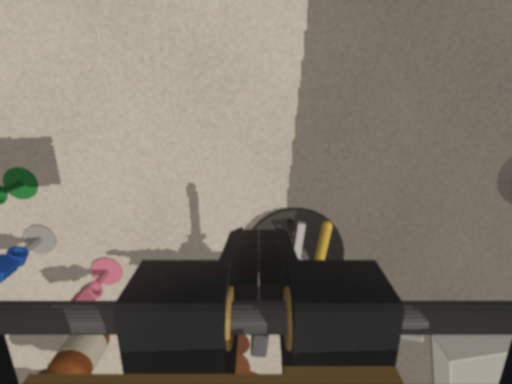

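Wrist: yellow tip at (327,225) and blue clamp at far left (15,262). The tree stayed against its stop as far as can be seen. Next, over to the clamp.

```bash
H="python3 -m handwheel"
$H '[[0.2,-0.02,-0.045,0,0,0,0],[0.4,-0.04,-0.09,0,0,0,0],[0.5,-0.06,-0.135,0,0,0,0],[0.5,-0.08,-0.18,0,0,0,0],[0.5,-0.1,-0.225,0,0,0,0],[0.5,-0.1,-0.27,0,0,0,0],[0.5,-0.1,-0.31,0,0,0,0],[0.5,-0.1,-0.331,0.02,0,0,0],[0.5,-0.1,-0.331,0.02,0,0,0],[0.5,-0.1,-0.331,0.02,0,0,0]]' |head -2
python3 -c "
from h import *
t=at_z('w2',327,225,.161);print(t,np.degrees(np.arctan2(*(t[:2]-[.5695,.0985])[::-1])),np.linalg.norm(t[:2]-[.5695,.0985]))
snap('wrist','w3');st()
c=cloud('w3');im=load('w3')['im'];hsv=cv2.cvtColor(im,cv2.COLOR_RGB2HSV)
b=(hsv[...,0]>105)&(hsv[...,0]<130)&(hsv[...,1]>100)&(np.abs(c[...,0]-.546)<.05)&(np.abs(c[...,1]+.283)<.05)
P=c[b];top=P[P[:,2]>P[:,2].max()-.008];print(len(P),P.max(0),len(top),top.mean(0),np.median(top[:,2]))
r=cv2.minAreaRect((top[:,:2]*1000).astype(np.float32));print(r,cv2.boxPoints(r))
v,u=np.nonzero(b);u0,v0=max(int(u.mean())-70,0),max(int(v.mean())-55,0);crop('w3',u0,v0,140,110,5,'f');print(u0,v0)
f=c[(np.abs(c[...,0]-.546)<.045)&(np.abs(c[...,1]+.283)<.045)&(c[...,2]<.012)&(c[...,2]>.002)];print('foot?',f.mean(0),len(f))
"
```

```text
clock: 12.1
tool_pos: [0.4979, -0.281, 0.2779]
[0.45056146 0.11230189 0.161     ] 173.38087546240757 0.11973666039805142
12.15 [ 0.4982 -0.2804  0.2786] F [0.63 0.62 0.6 ] yaw 90.2
524 [ 0.55780938 -0.26911477  0.09759062] 326 [ 0.5445043  -0.28196039  0.09541902] 0.09571088222077336
((545.5230712890625, -282.3449401855469), (24.419599533081055, 15.527909278869629), 59.260623931884766) [[ 532.6091  -288.87085]
 [ 545.9554  -296.80768]
 [ 558.4371  -275.81903]
 [ 545.09076 -267.8822 ]]
186 140
foot? [ 0.53972817 -0.28173595  0.00415994] 958
```

View pics/f.png

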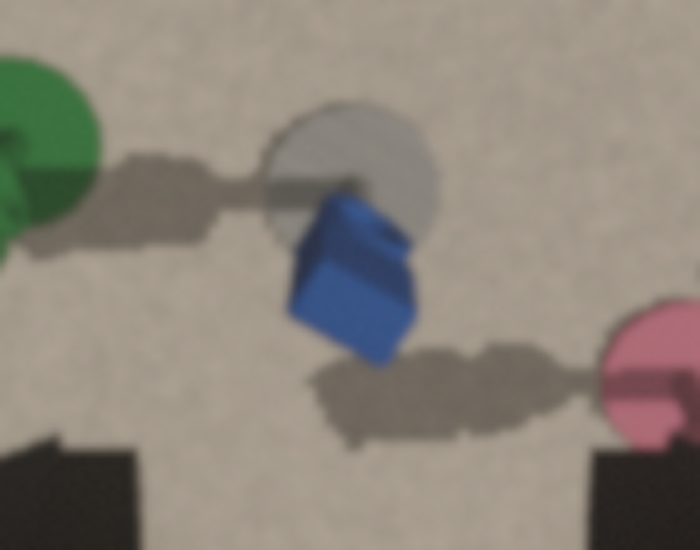

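The crop shows the blue lug's top turned about 30°, corners (290,315), (380,365), (415,310), with the foot disc centred at (352,178). The depth fit gives a 24×16 mm rectangle at z = 0.0957, which matches the given sizes.

```bash
python3 -c "
from h import *
print(at_z('w3',186+352/5,140+178/5,.004))
go([.5455,-.2823,.13],np.radians(59.3))"
```

```text
[ 0.54383932 -0.28187166  0.004     ]
shift [-0.0472 -0.0024  0.1486]
rot [2.100e-03 1.000e-04 5.393e-01]
```

```bash
python3 -m handwheel '[[0.5,-0.023,-0.001,0.03,0,0,0.13],[0.5,-0.047,-0.002,0.06,0,0,0.27],[0.5,-0.047,-0.002,0.1,0,0,0.4],[0.5,-0.047,-0.002,0.13,0,0,0.535],[0.5,-0.047,-0.002,0.148,0,0,0.538],[0.5,-0.047,-0.002,0.148,0,0,0.538]]' | head -2; python3 -c "
from h import *
st();go([.545,-.2822,.066],np.radians(59.3))"
```

```text
clock: 12.75
tool_pos: [0.5435, -0.2813, 0.1288]
12.75 [ 0.5435 -0.2813  0.1288] F [ 0.16 -0.09  0.26] yaw 59.4
shift [-0.0021 -0.0001  0.0628]
rot [ 0.0011 -0.0047  0.0023]
```

```bash
H="python3 -m handwheel"; $H '[[0.5,-0.001,0,0.025,0,0,0],[0.5,-0.001,0,0.045,0,0,0],[0.5,-0.001,0,0.0625,0,0,0],[0.5,-0.001,0,0.0625,0,0,0]]' | head -2; python3 g.py; $H '[[0.2,0,0,0,0,0,0],[0.2,0,0,0,0,0,0],[0.2,0,0,0,0,0,0],[0.2,0,0,0,0,0,0],[0.2,0,0,0,0,0,0]]' 20; python3 -c "
from h import *
st()"
```

```text
clock: 13.15
tool_pos: [0.5448, -0.2835, 0.0679]
13.15 [ 0.5448 -0.2835  0.0679] [-0.34  0.46  0.36]
clock: 13.65
tool_pos: [0.5459, -0.2854, 0.0697]
eef_rot: [0.265, 0.964, 0.0, 0.002]
contact_force: [0.4, 1.0, 7.1]
opening: 0.291
finger_force: 19.7
13.65 [ 0.5459 -0.2854  0.0697] F [0.39 1.04 7.07] yaw 59.2
```

```bash
H="python3 -m handwheel"; $H '[[0.2,0,0,-0.01,0,0,0],[0.2,0,0,-0.03,0,0,0],[0.2,0,0,-0.07,0,0,0],[0.2,0,0,-0.115,0,0,0],[0.2,0,0,-0.15,0,0,0],[0.2,0,0,-0.16,0,0,0],[0.2,0,0,-0.16,0,0,0]]' 30; python3 -c "
from h import *
st();snap('side','s4');snap('wrist','w4')
a=cv2.imread('pics/s4.png');p=proj('s4',get_state()['tool_pos']).astype(int);print(p)
u,v=p[0]-50,p[1]-30;crop('s4',u,v,100,90,6,'k')
b=cv2.resize(cv2.imread('pics/w4.png')[150:384,140:372],None,fx=1,fy=1)
k=cv2.imread('pics/k.png');o=np.zeros((540,800,3),np.uint8);k=cv2.resize(k,(568,511));o[:511,:568]=k;o[:234,568:]=b;cv2.imwrite('pics/k2.png',o)"
```

```text
clock: 14.35
tool_pos: [0.5447, -0.2859, 0.2296]
eef_rot: [0.266, 0.964, -0.0, 0.001]
contact_force: [0.5, 1.1, -2.4]
opening: 0.291
finger_force: 29.7
14.35 [ 0.5447 -0.2859  0.2296] F [ 0.53  1.06 -2.42] yaw 59.2
[314 214]
```

View pics/k2.png

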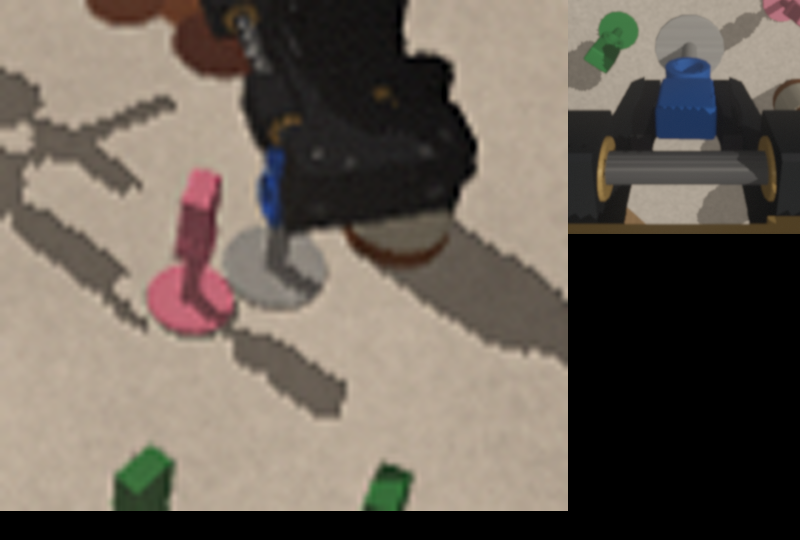

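The clamp is held by the lug: in the wrist inset the foot is at (689,45) and the eye at (689,70), centred between the fingers, with no visible tilt. The side view shows it clear of the pink one.

```bash
python3 -c "
from h import *
s=get_state();r=R.from_quat(s['eef_rot'])
c=(cloud('w4')-s['tool_pos'])@r.as_matrix()
im=load('w4')['im'];hsv=cv2.cvtColor(im,cv2.COLOR_RGB2HSV)
m=(np.hypot(c[...,0],c[...,1])<.04)&(c[...,2]>.055)&(c[...,2]<.08);P=c[m];print(len(P),np.median(P,0).round(4),P.min(0).round(4),P.max(0).round(4),np.percentile(P,[2,98],axis=0).round(4))
(x,y),rad=cv2.minEnclosingCircle((P[:,:2]*1000).astype(np.float32));print('foot centre',x,y,rad)
A=np.c_[P[:,:2],np.ones(len(P))];print('plane',np.linalg.lstsq(A,P[:,2],rcond=None)[0])
b=(hsv[...,0]>105)&(hsv[...,0]<130)&(hsv[...,1]>100)&(np.hypot(c[...,0],c[...,1])<.04);P=c[b];print('blue',np.percentile(P,[1,50,99],axis=0).round(4))
L=P[P[:,2]<.005];A=np.c_[L[:,1:],np.ones(len(L))];print('lug face x=',np.linalg.lstsq(A,L[:,0],rcond=None)[0],len(L))
E=P[P[:,2]>.008];print('eye',np.percentile(E,[2,50,98],axis=0).round(4))
go([.40,.03,.29],np.radians(83.4))"
```

```text
2560 [0.0068 0.0033 0.0632] [-0.0167 -0.0209  0.055 ] [0.0242 0.0262 0.0666] [[-0.0113 -0.0189  0.0612]
 [ 0.023   0.0244  0.0649]]
foot centre 0.7078568339347839 2.750614881515503 23.903724670410156
plane [ 0.00907325 -0.02467049  0.06311962]
blue [[-0.0061 -0.0121 -0.0289]
 [ 0.0075  0.0011 -0.0231]
 [ 0.0095  0.0134  0.0233]]
lug face x= [0.00839049 0.27409183 0.01015952] 3625
eye [[ 0.0022 -0.0094  0.0084]
 [ 0.0077  0.0012  0.0208]
 [ 0.0096  0.0127  0.0241]]
shift [ 0.2845  0.1971 -0.0625]
rot [ 2.000e-04 -3.300e-03 -4.227e-01]
```

```bash
H="python3 -m handwheel"; $H '[[0.2,0.035,0.024,-0.02,0,0,-0.05],[0.2,0.07,0.049,-0.04,0,0,-0.1],[0.2,0.107,0.074,-0.0625,0,0,-0.15],[0.2,0.142,0.098,-0.0625,0,0,-0.2],[0.2,0.178,0.123,-0.0625,0,0,-0.25],[0.2,0.213,0.148,-0.0625,0,0,-0.3],[0.2,0.249,0.172,-0.0625,0,0,-0.36],[0.2,0.284,0.197,-0.0625,0,0,-0.423],[0.2,0.284,0.197,-0.0625,0,0,-0.423],[0.2,0.284,0.197,-0.0625,0,0,-0.423]]' |head -3; $H '[[0.2,0,0,0,0,0,0],[0.2,0,0,0,0,0,0]]' |tail -2;python3 -c "
from h import *
st();snap('wrist','w5');snap('side','s5');snap('top','t5')
for n in('w5','s5','t5'):
    z=load(n);hsv=cv2.cvtColor(z['im'],cv2.COLOR_RGB2HSV);m=(hsv[...,0]>17)&(hsv[...,0]<28)&(hsv[...,1]>150)&(hsv[...,2]>90)
    k,l,s,c=cv2.connectedComponentsWithStats(m.astype(np.uint8)); i=1+s[1:,4].argmax(); v,u=np.nonzero(l==i);
    P=np.c_[u,v].astype(np.float32);vx,vy,x0,y0=cv2.fitLine(P,cv2.DIST_L2,0,.01,.01).ravel();t=(P-[x0,y0])@[vx,vy]
    print(n,s[i],'ends',[(x0+q*vx,y0+q*vy) for q in(t.min(),t.max())])
    print(proj(n,[.445,.114,.161]),proj(n,[.528,.103,.149]))
crop('w5',230,130,160,120,5,'l')
"
```

```text
clock: 15.45
tool_pos: [0.4003, 0.0297, 0.2895]
eef_rot: [0.056, 0.998, -0.0, -0.002]
opening: 0.291
finger_force: 29.7
15.65 [0.4015 0.028  0.2901] F [ 0.24 -0.17 -1.89] yaw 83.3
w5 [345 211  14  50 407] ends [(np.float32(349.58792), np.float32(259.64728)), (np.float32(354.6316), np.float32(210.85854))]
[357.23708791 208.00949481] [345.12730027 279.75215981]
s5 [196 164  22   8  50] ends [(np.float32(196.23941), np.float32(171.76167)), (np.float32(217.06758), np.float32(165.21503))]
[193.09343673 172.49704211] [217.18612256 165.26654233]
t5 [218 196   5  24  67] ends [(np.float32(218.5522), np.float32(219.06216)), (np.float32(221.15877), np.float32(195.9053))]
[217.15724991 219.98624758] [221.13331567 196.04921031]
```

View pics/w5.png

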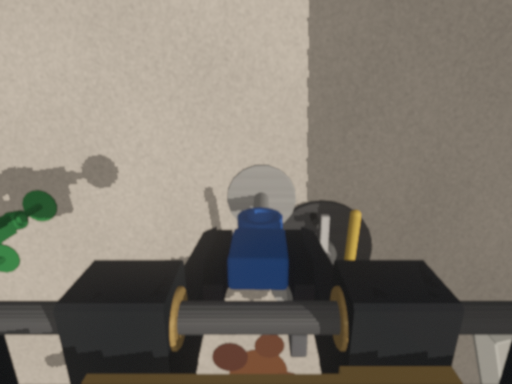

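Wrist: yellow branch at image (349,260)–(355,211), tip at about (355,210), clamp upright in the gripper. The side and top views give the same branch.

```bash
cat > n.py <<'E'
from h import *
tip=tri(('w5',354.6,210.9),('s5',196.2,171.8),('t5',218.6,219.1));root=tri(('s5',217.1,165.2),('t5',221.2,195.9));print('tip',tip,'root',root)
ax=np.array([.5695,.0985])
# fit axis fixed-radius model: axis xy, angle
from scipy.optimize import least_squares
def f(p):
    u=np.r_[np.cos(p[2]),np.sin(p[2])]
    B=lambda r:np.r_[p[:2]+r*u,.149+(r-.042)*np.tan(np.radians(8))+p[3]]
    e=[]
    for n,a,w in(('w5',(354.6,210.9),1),('s5',(196.2,171.8),.7),('t5',(218.6,219.1),.7)):
        e+=list(w*(proj(n,B(.124))-a))
    e+=list(.7*(proj('s5',B(.042))-(217.1,165.2)));e+=list(.7*(proj('t5',B(.042))-(221.2,195.9)))
    q=proj('w5',B(.09)); e.append( (q[0]-(354.6+(q[1]-210.9)*(349.6-354.6)/(259.6-210.9))))
    e+=list((proj('top0',[*p[:2],.143])-(349*.64,288*.64)))+list((proj('w1',[*p[:2],.143])-(172,81)))+[p[3]/.002]
    return e
r=least_squares(f,[*ax,3.03,0]);print(r.x,np.degrees(r.x[2]),np.round(r.fun,1))
E
python3 n.py
```

```text
tip [0.44935423 0.10950053 0.16242521] root [0.52816582 0.10297283 0.1492636 ]
[5.70723268e-01 9.92259802e-02 3.04095238e+00 7.17372008e-04] 174.23373722635074 [ 0.2 -0.1 -1.4  0.5 -0.5  0.1  0.2 -0.2 -0.1 -0.1 -0.6 -0.8 -0.4 -0.1
  0.3  0.4]
```

```bash
cat > tgt.py <<'E'
from h import *
a=np.radians(174.23);t=np.radians(8);ax=np.array([.5707,.0992]);u=np.r_[np.cos(a),np.sin(a)]
X=np.r_[u*np.cos(t),np.sin(t)];Y=np.r_[np.sin(a),-np.cos(a),0];Z=np.cross(X,Y);T=np.column_stack([X,Y,Z])
eye=np.array([.0007,.0015,.015])
B=lambda r:np.r_[ax+r*u,.1497+(r-.042)*np.tan(t)]
def to(r_):
    s=get_state();r=R.from_quat(s['eef_rot']);p=B(r_)-T@eye
    print(r_,'tcp',p.round(4),'shift',r.inv().apply(p-s['tool_pos']).round(4),'rot',(r.inv()*R.from_matrix(T)).as_rotvec().round(4))
    e=s['tool_pos']+r.apply(eye);d=T.T@(e-B(.042));print('eye in branch frame (x from shoulder face)',d.round(4))
E
python3 -c "
from tgt import *
st();to(.178)"
```

```text
15.8 [0.4016 0.0285 0.2905] F [-0.56 -0.96 -1.42] yaw 83.3
0.178 tcp [0.3962 0.1153 0.1836] shift [0.0154 0.0856 0.1069] rot [ 0.001   0.1392 -0.0161]
eye in branch frame (x from shoulder face) [ 0.1362 -0.0859 -0.1079]
```

```bash
H="python3 -m handwheel"; $H '[[0.2,0.008,0.04,0,0,0.07,-0.008],[0.2,0.0154,0.0856,0.01,0,0.139,-0.016],[0.2,0.0154,0.0856,0.04,0,0.139,-0.016],[0.2,0.0154,0.0856,0.08,0,0.139,-0.016],[0.2,0.0154,0.0856,0.1,0,0.139,-0.016],[0.2,0.0154,0.0856,0.107,0,0.139,-0.016],[0.2,0.0154,0.0856,0.107,0,0.139,-0.016],[0.2,0.0154,0.0856,0.107,0,0.139,-0.016]]' |head -3;python3 -c "
from tgt import *
st();to(.178);snap('side','s6');snap('wrist','w6');crop('s6',150,130,100,75,8,'m')
s=get_state();c=(cloud('w6')-s['tool_pos'])@R.from_quat(s['eef_rot']).as_matrix()
m=(np.hypot(c[...,0],c[...,1])<.04)&(c[...,2]>.055)&(c[...,2]<.08);P=c[m]
print(cv2.minEnclosingCircle((P[:,:2]*1000).astype(np.float32)),np.median(P[:,2]))
for p in (B(.125),B(.042),B(.178)): print(((proj('s6',p)-[150,130])*8).round())
"
```

```text
clock: 16.6
tool_pos: [0.3967, 0.1162, 0.1845]
eef_rot: [0.05, 0.996, 0.004, -0.069]
16.6 [0.3967 0.1162 0.1845] F [ 0.99 -0.6  -0.71] yaw 84.3
0.178 tcp [0.3962 0.1153 0.1836] shift [ 0.0003 -0.0009  0.0009] rot [0.0017 0.0022 0.0015]
eye in branch frame (x from shoulder face) [ 0.137   0.0009 -0.0009]
((1.2374030351638794, 3.0323538780212402), 24.03632164001465) 0.0642292801576641
[351. 341.]
[539. 279.]
[224. 382.]
```

View pics/m.png

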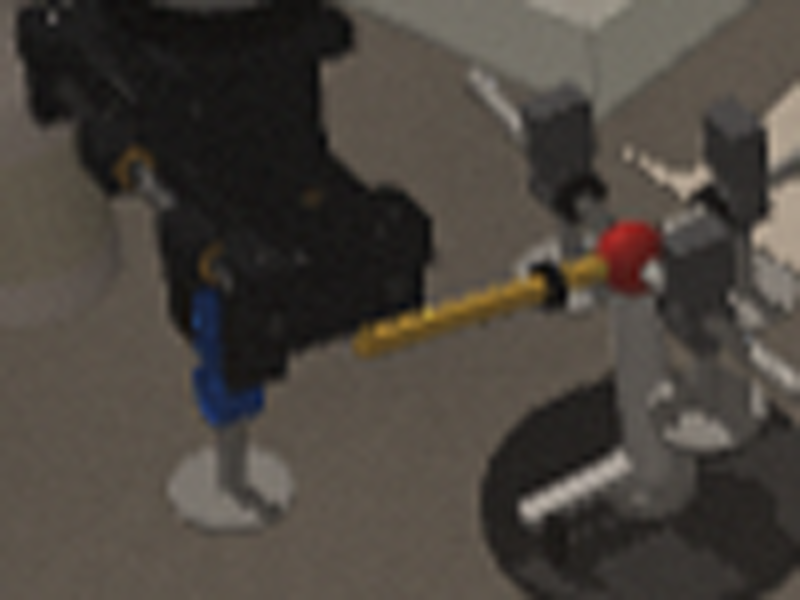

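Side crop: tip at (360,343), shoulder face at about (540,285), foot disc centre at (231,491), eye bottom edge at (213,425)–(262,410). Comparing these against the model.

```bash
python3 -c "
from tgt import *
s=get_state();r=R.from_quat(s['eef_rot'])
w=lambda q:((proj('s6',s['tool_pos']+r.apply(q))-[150,130])*8).round()
print('foot top',w([.001,.003,.0642]),'eye',w(eye),'lug top',w([0,0,-.0275]))
z=load('s6');hsv=cv2.cvtColor(z['im'],cv2.COLOR_RGB2HSV);m=(hsv[...,0]>105)&(hsv[...,0]<130)&(hsv[...,1]>100);m[:,:170]=0;m[:,190:]=0
v,u=np.nonzero(m);print(u.min(),u.max(),v.min(),v.max())
# model silhouette of eye ring
th=np.linspace(0,2*np.pi,60)
for x in(-.009,.009):
    Q=np.array([w(eye+[x,.0125*np.cos(k),.0125*np.sin(k)]) for k in th]);print(x,Q.min(0),Q.max(0))
c=(cloud('s6')-s['tool_pos'])@r.as_matrix();P=c[m];print('blue tool coords',np.percentile(P,[2,50,98],axis=0).round(4))
f=c[(np.hypot(c[...,0],c[...,1])<.035)&(c[...,2]>.055)&(c[...,2]<.075)];print('foot',np.percentile(f,[1,50,99],axis=0).round(4),cv2.minEnclosingCircle((f[:,:2]*1000).astype(np.float32)))
"
```

```text
foot top [226. 476.] eye [223. 378.] lug top [222. 288.]
174 182 166 182
-0.009 [230. 339.] [261. 402.]
0.009 [186. 353.] [217. 417.]
blue tool coords [[-0.0044 -0.0375 -0.0524]
 [ 0.0084 -0.0046  0.003 ]
 [ 0.0211  0.0097  0.0278]]
foot [[-0.0212 -0.0223  0.0577]
 [ 0.0044 -0.003   0.0674]
 [ 0.0245  0.0234  0.0719]] ((1.0950689315795898, 0.6677713394165039), 25.009496688842773)
```

```bash
sed -i 's/^eye=.*/eye=np.array([.001,.001,.0175])/' tgt.py; python3 -c "
from tgt import *
to(.178);to(.150);to(.135)"
```

```text
0.178 tcp [0.3969 0.1158 0.186 ] shift [ 0.     -0.0005 -0.0013] rot [0.002  0.003  0.0016]
eye in branch frame (x from shoulder face) [0.1373 0.0005 0.0013]
0.15 tcp [0.4248 0.1129 0.1821] shift [-0.0283 -0.0005 -0.0012] rot [0.002  0.003  0.0016]
eye in branch frame (x from shoulder face) [0.1373 0.0005 0.0013]
0.135 tcp [0.4397 0.1114 0.18  ] shift [-0.0434 -0.0006 -0.0012] rot [0.002  0.003  0.0016]
eye in branch frame (x from shoulder face) [0.1373 0.0005 0.0013]
```

```bash
H="python3 -m handwheel"; $H '[[0.2,-0.01,-0.0003,-0.0012,0,0.002,0],[0.2,-0.02,-0.0005,-0.0012,0,0.002,0],[0.2,-0.028,-0.0005,-0.0012,0,0.002,0],[0.2,-0.028,-0.0005,-0.0012,0,0.002,0]]' >/dev/null;python3 g.py && python3 -c "
from tgt import *
to(.15)
snap('side','s7');snap('wrist','w7');s=get_state();r=R.from_quat(s['eef_rot'])
for n in('s7','w7'):
    c=cloud(n);hsv=cv2.cvtColor(load(n)['im'],cv2.COLOR_RGB2HSV)
    m=(hsv[...,0]>17)&(hsv[...,0]<28)&(hsv[...,1]>150)&(hsv[...,2]>70)&(np.linalg.norm(c-B(.09),axis=-1)<.06)
    D=(c[m]-B(.042))@T;print(n,'yellow in branch frame',len(D),np.percentile(D,[1,50,99],axis=0).round(4) if len(D) else '')
    b=(hsv[...,0]>105)&(hsv[...,0]<130)&(hsv[...,1]>100)&(np.linalg.norm(c-s['tool_pos'],axis=-1)<.045)
    D=(c[b]-B(.042))@T;D=D[D[:,2]>-.006];print(n,'eye in branch frame',len(D),np.percentile(D,[2,50,98],axis=0).round(4) if len(D) else '')
"
```

```text
17.1 [0.4255 0.1127 0.1809] [-0.93  0.49 -1.48]
0.15 tcp [0.4248 0.1129 0.1821] shift [ 0.0009  0.0001 -0.0011] rot [0.0017 0.0004 0.0006]
eye in branch frame (x from shoulder face) [ 1.081e-01 -1.000e-04  1.100e-03]
s7 yellow in branch frame 59 [[-0.0028 -0.0078 -0.005 ]
 [ 0.0427 -0.0033 -0.0016]
 [ 0.0809  0.0015  0.0033]]
s7 eye in branch frame 30 [[ 0.1001 -0.0132 -0.0055]
 [ 0.1135 -0.0105  0.0017]
 [ 0.1174  0.0085  0.0108]]
w7 yellow in branch frame 457 [[ 0.0111 -0.0036 -0.0062]
 [ 0.0321 -0.001  -0.0047]
 [ 0.0726  0.0047 -0.0024]]
w7 eye in branch frame 445 [[ 1.110e-01 -1.020e-02 -5.600e-03]
 [ 1.164e-01  1.000e-04  6.400e-03]
 [ 1.184e-01  1.130e-02  9.000e-03]]
```

```bash
H="python3 -m handwheel"; 
$H '[[0.2,-0.004,0,0,0,0,0],[0.2,-0.008,0,0,0,0,0],[0.2,-0.012,0,0,0,0,0]]' >/dev/null; python3 g.py &&
$H '[[0.2,-0.0015,0,0,0,0,0],[0.2,-0.003,0,0,0,0,0]]' >/dev/null && python3 g.py &&
$H '[[0.2,-0.0015,0,0,0,0,0],[0.2,-0.003,0,0,0,0,0]]' >/dev/null && python3 g.py &&
$H '[[0.2,-0.0015,0,0,0,0,0],[0.2,-0.003,0,0,0,0,0]]' >/dev/null && python3 g.py &&
$H '[[0.2,-0.0015,0,0,0,0,0],[0.2,-0.003,0,0,0,0,0]]' >/dev/null && python3 g.py &&
$H '[[0.2,-0.0015,0,0,0,0,0],[0.2,-0.003,0,0,0,0,0]]' >/dev/null && python3 g.py &&
$H '[[0.2,-0.0015,0,0,0,0,0],[0.2,-0.003,0,0,0,0,0]]' >/dev/null && python3 g.py; python3 -c "
from tgt import *
to(.07)"
```

```text
17.5 [0.4357 0.1117 0.1793] [-0.48  0.57 -1.39]
17.7 [0.4385 0.1114 0.1788] [ 0.97  0.36 -1.29]
17.9 [0.4414 0.1111 0.1785] [-0.04  0.41 -2.09]
18.1 [0.4444 0.1108 0.178 ] [ 0.31 -0.19 -1.31]
18.3 [0.4473 0.1105 0.1776] [ 0.04  0.5  -1.46]
18.5 [0.4503 0.1102 0.1772] [-0.04 -0.26 -0.96]
18.7 [0.4533 0.1099 0.1768] [-0.03 -0.1  -1.58]
0.07 tcp [0.5044 0.1049 0.1708] shift [-0.0517  0.0001 -0.0013] rot [ 0.0009 -0.0014  0.002 ]
eye in branch frame (x from shoulder face) [ 0.08   -0.0002  0.0013]
```

```bash
H="python3 -m handwheel"; 
$H '[[0.2,-0.003,0,0,0,0,0],[0.2,-0.006,0,0,0,0,0],[0.2,-0.009,0,0,0,0,0],[0.2,-0.012,0,0,0,0,0]]' >/dev/null; python3 g.py &&
$H '[[0.2,-0.003,0,0,0,0,0],[0.2,-0.006,0,0,0,0,0],[0.2,-0.009,0,0,0,0,0],[0.2,-0.012,0,0,0,0,0]]' >/dev/null; python3 g.py &&
$H '[[0.2,-0.003,0,0,0,0,0],[0.2,-0.006,0,0,0,0,0],[0.2,-0.009,0,0,0,0,0],[0.2,-0.012,0,0,0,0,0]]' >/dev/null; python3 g.py &&
$H '[[0.2,-0.003,0,0,0,0,0],[0.2,-0.006,0,0,0,0,0],[0.2,-0.009,0,0,0,0,0],[0.2,-0.012,0,0,0,0,0]]' >/dev/null; python3 g.py; python3 -c "
from tgt import *
to(.052)
snap('wrist','w8');c=cloud('w8');hsv=cv2.cvtColor(load('w8')['im'],cv2.COLOR_RGB2HSV)
m=(hsv[...,0]>17)&(hsv[...,0]<28)&(hsv[...,1]>150)&(hsv[...,2]>70)&(np.linalg.norm(c-B(.09),axis=-1)<.06)
D=(c[m]-B(.042))@T;print('yellow in branch frame',len(D),np.percentile(D,[1,50,99],axis=0).round(4))"
```

```text
19.1 [0.4653 0.1087 0.1751] [ 0.25 -0.34 -1.79]
19.5 [0.477  0.1076 0.1734] [-0.1  -0.03 -1.53]
19.9 [0.4889 0.1064 0.1717] [-0.56 -0.69 -2.89]
20.3 [0.5007 0.1052 0.17  ] [-0.47 -0.1  -1.85]
0.052 tcp [0.5223 0.1031 0.1683] shift [-0.0217  0.     -0.0014] rot [ 0.0009 -0.0014  0.002 ]
eye in branch frame (x from shoulder face) [ 0.0318 -0.      0.0013]
yellow in branch frame 48 [[ 0.0401 -0.003  -0.0063]
 [ 0.0441 -0.0019 -0.0047]
 [ 0.0531 -0.0011 -0.0029]]
```

```bash
H="python3 -m handwheel"; 
$H '[[0.2,-0.003,0,0,0,0,0],[0.2,-0.006,0,0,0,0,0],[0.2,-0.009,0,0,0,0,0],[0.2,-0.012,0,0,0,0,0],[0.2,-0.015,0,0,0,0,0]]' >/dev/null; python3 g.py &&
$H '[[0.2,-0.001,0,0,0,0,0],[0.2,-0.002,0,0,0,0,0]]' >/dev/null && python3 g.py &&
$H '[[0.2,-0.001,0,0,0,0,0],[0.2,-0.002,0,0,0,0,0]]' >/dev/null && python3 g.py &&
$H '[[0.2,-0.0007,0,0,0,0,0],[0.2,-0.0015,0,0,0,0,0]]' >/dev/null && python3 g.py &&
$H '[[0.2,-0.0007,0,0,0,0,0],[0.2,-0.0015,0,0,0,0,0]]' >/dev/null && python3 g.py &&
$H '[[0.2,-0.0007,0,0,0,0,0],[0.2,-0.0015,0,0,0,0,0]]' >/dev/null && python3 g.py &&
$H '[[0.2,-0.0007,0,0,0,0,0],[0.2,-0.0015,0,0,0,0,0]]' >/dev/null && python3 g.py &&
$H '[[0.2,-0.0007,0,0,0,0,0],[0.2,-0.0015,0,0,0,0,0]]' >/dev/null && python3 g.py; python3 -c "
from tgt import *
to(.052)"
```

```text
20.85 [0.5155 0.1038 0.1679] [-0.72 -0.08 -1.24]
21.05 [0.5172 0.1036 0.1676] [-0.08 -0.52 -1.96]
21.25 [0.5192 0.1034 0.1674] [ 0.5 -0.2 -1. ]
21.45 [0.5207 0.1033 0.1672] [ 0.05 -0.62 -1.28]
21.65 [0.5221 0.1031 0.1669] [-0.39  0.83 -1.82]
21.85 [0.5224 0.1031 0.1668] [-4.2   0.62  1.71]
0.052 tcp [0.5223 0.1031 0.1683] shift [ 0.0004 -0.     -0.0015] rot [ 0.0004 -0.0039  0.0023]
eye in branch frame (x from shoulder face) [0.0098 0.     0.0015]
```

Home against the shoulder, at 4 N and the expected position. Settling it down onto the rod, then releasing.

```bash
H="python3 -m handwheel"; 
$H '[[0.2,0.0003,0,0.0005,0,0,0],[0.2,0.0003,0,0.001,0,0,0]]' >/dev/null; python3 g.py
$H '[[0.2,0,0,0.0004,0,0,0],[0.2,0,0,0.0004,0,0,0]]' >/dev/null; python3 g.py
```

```text
22.05 [0.5222 0.1031 0.1658] [-3.83  0.54  1.95]
22.25 [0.5222 0.1031 0.1653] [-4.69 -0.76  1.54]
```

```bash
H="python3 -m handwheel"; 
$H '[[0.3,0,0,0,0,0,0],[0.33,0,0,0,0,0,0],[0.36,0,0,0,0,0,0],[0.4,0,0,0,0,0,0],[0.45,0,0,0,0,0,0],[0.5,0,0,0,0,0,0],[0.5,0,0,0,0,0,0]]' >/dev/null; python3 g.py
$H '[[0.5,0,0,-0.01,0,0,0],[0.5,0,0,-0.03,0,0,0],[0.5,0,0,-0.06,0,0,0],[0.5,0,0,-0.1,0,0,0],[0.5,0.03,0,-0.13,0,0,0],[0.5,0.06,0,-0.14,0,0,0],[0.5,0.1,0,-0.14,0,0,0],[0.5,0.12,-0.02,-0.14,0,0,0],[0.5,0.12,-0.04,-0.14,0,0,0],[0.5,0.12,-0.04,-0.14,0,0,0]]' | tail -5
python3 -c "
from tgt import *
st()
for n in('side','top','wrist'):
    snap(n,n+'9');n+='9';c=cloud(n);hsv=cv2.cvtColor(load(n)['im'],cv2.COLOR_RGB2HSV);near=np.linalg.norm(c-B(.08),axis=-1)<.1
    for nm,m in(('yellow',(hsv[...,0]>17)&(hsv[...,0]<28)&(hsv[...,1]>150)&(hsv[...,2]>70)),('blue',(hsv[...,0]>105)&(hsv[...,0]<130)&(hsv[...,1]>100))):
        D=(c[m&near]-B(.042))@T;print(n,nm,len(D),*np.percentile(D,[1,50,99],axis=0).round(4) if len(D) else '')
"
```

```text
22.95 [0.5232 0.103  0.1654] [-0.86 -0.12 -0.61]
tool_pos: [0.42, 0.0704, 0.3217]
eef_rot: [0.051, 0.996, 0.003, -0.07]
contact_force: [0.1, 0.2, 0.7]
opening: 0.497
finger_force: 0.0
23.95 [0.42   0.0704 0.3217] F [0.13 0.15 0.67] yaw 84.1
side9 yellow 59 [-0.0256 -0.0069 -0.0051] [ 0.0438 -0.0029 -0.0006] [0.0824 0.0045 0.0043]
side9 blue 105 [ 0.0025 -0.0161 -0.0389] [ 0.0152 -0.0085 -0.0226] [0.0195 0.0117 0.0125]
top9 yellow 7 [-0.0272 -0.0072 -0.0058] [-0.0245 -0.0036 -0.0032] [-0.0195 -0.0003 -0.0007]
top9 blue 0
wrist9 yellow 342 [ 0.0207 -0.0032 -0.0063] [ 0.0532 -0.0004 -0.0047] [ 0.0827  0.0043 -0.0026]
wrist9 blue 745 [ 0.0064 -0.0126 -0.0411] [ 0.0175 -0.0028 -0.0336] [0.0193 0.0112 0.0075]
```

```bash
python3 -c "
from plant import *
print(finish_job())"
```

```text
the job is handed in; nothing more can be done
None
```

The job is handed in after about 24 s: the tree was turned to its stop (a 7.7 N peak, then about 5 N held for over half a second), and the blue clamp was threaded onto the yellow branch, slid home to the shoulder at about 4–5 N and released. The last images and depth readings agree with that; I did not re-measure the bottles and wrench afterwards, but no contact was felt away from the tree and clamp.

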